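# Wipe the checking plate, then present a strip over it

## Robot

A 6-joint arm with a two-finger parallel gripper is mounted at the origin on a cart in front of the work surface, level with it; the furniture and walls round the work are solid. World frame = base frame: x ahead of the robot, y to its left, z up, the work surface at z = 0. Lengths are in m, angles in degrees, forces in N, time in s.
With the tool pointing down it reaches from about 0.275 to 0.825 m from the base axis. Payload 5.2 kg.
Tool frame: the origin (TCP) lies on the centre line of the jaws, within the pads' length; the fingertips stand 8 mm ahead of it and the grasp point (between the pads) lies 11 mm behind it (manip.finger_overhang is the distance from the TCP to the fingertips, in m); z points along the fingers, y is the line along which they close (so a half turn about z gives the same grasp; the last joint's range is limited). The gripper opens to 93 mm and grips with 3 to 60 N. Pads are 15 mm wide; open, the fingers measure 128 mm over their backs; the gripper's body (75 mm by 188 mm) begins 65 mm behind the grasp point.
Start: joints at [-11.62, 14.817, 87.949, -0, 77.235, -11.62], TCP at [0.55, 0, 0.227] pointing down, gripper open.
Joint ranges: [-179.93, 179.93], [-52.35, 119.4], [10.71, 147.94], [-69.91, 249.91], [12.55, 155.21], [-178.61, 178.61]. Speed limits (degrees/s): [147.25, 147.25, 180, 180, 180, 180].

## Interface

Orientations are given as a 3x3 rotation matrix whose columns are the frame's x, y, z axes.
In Python, from station import observe, capture, job, manip gives the robot as it stands. The module is installed in compiled form; this text tells all that it offers.
- The arm moves only by the shell command python3 -m crank 'ROWS'. ROWS is JSON, a list of rows, each a list of 3 entries, a list of its own where there are three numbers: the shift along the tool's x, y, z in mm, then the turn, a rotation vector about the tool's x, y, z in degrees, then the gripper command: -1 is shut, 1 is fully open, values between are in proportion. In form: [[[tx, ty, tz], [ax, ay, az], fingers], ...]. A call has 1 to 8 rows; each row shifts and turns the commanded pose from where the row before left it, along the tool's axes as they then stand; what a row does not reach is not made up. A row lasts 1/8 s, in which the tool goes at most 62.5 mm and 10.7 degrees, less where a joint would pass 70% of its speed; a pose out of reach is approached as far as the arm can. A call is refused whole if a number of a shift passes 62.5 or a number of a turn 10.7, either way. A call with a gripper value outside its range is refused whole. The fingers move at their own pace and stop on an object; the grip force is fixed at half the most. Time passes only in rows, so rows that do not move let the fingers close. It gives the time, the measured TCP pose, the force, the opening and the grip force at its end, in the units of the state.
- observe(): the state, without advancing time (a new reading comes with each control period).
- capture(name): name is "scene" or "side" or "wrist"; returns a dict with "pixels" (384x512x3 uint8, red, green, blue), "depth" (384x512 float32, m along the optical axis (not along the pixel's ray), 0 where there is no reading), "mtx" (3x3 intrinsics, pixels), "k1" (the pictures are not rectified: a ray, as slopes to the right and down, at radius r is drawn at 1 + k1 r^2 times it, then the intrinsics apply), "T" (4x4, takes a point from camera to world coordinates). Camera axes: x right, y down, z forward; pixel columns grow to the right and rows downward; lengths in m; the calibration is good to about 2 mm. A picture is of the moment at which its call begins.
- job.sign_off(): hands the job in; it is judged then, once.
The state is a dict: "time": time; "q": joint angles; "dq": joint speeds; "tau": joint torques, N m; "tool_pos": TCP position; "eef_rot": TCP orientation; "force": force on the tool from outside, world axes, zero at the start; "torque": the same for the moment, N m; "width": finger opening in m; "grip_force": force on a finger pad.
Only numpy, scipy, OpenCV 4.12 (cv2) and the standard library are available. Lean on these libraries where they do the work, as an engineer would, in place of code of your own. Each camera call takes 0.05 s, during which the arm holds its last target. There are 200 camera calls.

## Task

Wipe the three loose metal chips off the dark checking plate onto the bench with the scraper block (never with the fingers) and stand the block upright on the bench again, clear of the plate. Then draw the acrylic strip out of its slanted holder, turn it level and hold it flat and still in the gripper, centred over the plate with its length along the plate's length and about 10 cm above it, touching nothing else. Finish while still holding it there, and leave the tape roll, the spanner, the rule and the hex key where they lie.

Things in the scene. Friction and masses are not known exactly. Their poses are not given: they have to be found in the camera images.
- plate: fixed dark steel plate, 200 (x) x 120 (y) x 14 mm high, flat with no rim; origin at the centre of its underside on the bench, x along its length, z up; its length points roughly away from the robot. It and the holder may stand on either side
- plate_top (a point): centre of the plate's upper face, 14 mm above the bench
- scraper_block: loose scraper block, 0.2 kg: bar 28 (x) x 124 (y) x 36 mm high with a rubber foot, wiping with either long face; on its middle an upright wooden grip 30 x 30 mm up to 92 mm. Origin at the centre of its underside, y along the bar, z up. Stands on the bench between plate and holder, bar pointing roughly away from the robot
- chip_a: loose steel disc, 20 mm diameter, 6 mm thick, lying on the plate; origin at the centre of its underside
- chip_b: loose steel disc, 15 mm diameter, 6 mm thick, lying on the plate; origin at the centre of its underside
- chip_c: loose steel bar end, 24 x 10 x 8 mm, lying on the plate; origin at the centre of its underside
- strip: clear drilled acrylic frame strip, 62 (x) x 200 (y) x 8 mm thick (z), about 0.085 kg, with a window 26 mm wide; origin at the centre of its lower broad face (balance point), y along its length. It lies in the holder, +y end up the slope at 35 degrees; over the upper 145 mm its long edges stand free and can be pinched across the 62 mm width
- holder: fixed strip holder, base 86 (x) x 190 (y) mm; origin at the centre of its underside, z up. Its slope climbs along its own +y at 35 degrees. The lowest 45 mm of the strip sit in a pocket (end stop, sides, bridge on top, 2.5 mm play): it leaves only drawn 50 mm or more up the slope. Above, it lies on a spine 36 mm wide, 8 mm thick; fingertips pass on both sides
- holder_mouth (a point): middle of the pocket's open upper end, at mid thickness of the strip
- slope_top (a point): a point 100 mm further up the slope than holder_mouth: holder_mouth to slope_top is the direction in which to draw
- tape_roll: roll of tape lying flat, 97 mm diameter, 24 mm high; bystander, origin at the centre of its underside
- small_spanner: small spanner lying flat, 146 (x) x 26 x 6 mm; bystander, origin at the centre of its underside
- steel_rule: thick steel rule lying flat, 19 x 150 (y) x 9 mm; bystander, origin at the centre of its underside
- hex_key: bent hex key lying flat, 80 (x) x 29 x 5 mm; bystander, origin at the centre of its underside

How it is judged (in metres and radians):
On the way, in this order (a step that is already met when the one before it is completed fails the run):
1. all three chips are off the plate while the block is held in the fingers (height (world z) of each of chip_a, chip_b, chip_c below 0.013 m and contact force between scraper_block and the fingers above 0.5 N), for 0.2 s.
2. the block stands on the bench, let go, clear of the plate (contact force between scraper_block and the fingers below 0.1 N and height (world z) of scraper_block below 0.006 m and angle between scraper_block's own z axis and vertical below 0.15 rad and contact force between scraper_block and plate below 0.1 N), for 0.2 s.
3. the strip is drawn out of the holder and held in the fingers (contact force between strip and the fingers above 0.5 N and contact force between strip and holder below 0.05 N and distance between strip and holder_mouth above 0.11 m), for 0.1 s.
At the end, for the whole second after the job is handed in: Chips off the plate; block upright on the bench, let go, off the plate; strip at rest in the fingers alone, level within 0.14 rad, along the plate within 0.2 rad, centre within 40 mm of the plate's centre from above, underside 60 to 150 mm above the plate (all of step 2 and height (world z) of each of chip_a, chip_b, chip_c below 0.013 m and contact force between strip and the fingers above 0.5 N and contact force between strip and holder below 0.05 N and contact force between strip and plate below 0.05 N and contact force between strip and scraper_block below 0.05 N and angle between strip's own z axis and vertical below 0.14 rad and angle between the y axis of strip and the x axis of plate, either way round below 0.2 rad and horizontal distance between strip and plate below 0.04 m and z of strip in the frame of plate_top between 0.06 and 0.15 m and linear speed of strip below 0.02 m/s and angular speed of strip below 0.2 rad/s); the arm keeps its last pose, push and grip.
It fails at once if a chip is touched by the fingers (contact force between any of chip_a, chip_b, chip_c and the fingers above 0.5 N).
It fails at once if a bystander is moved by more than 30 mm (distance of any of tape_roll, small_spanner, steel_rule, hex_key from where it was at the start of the episode above 0.03 m).
It also fails if it takes over 58 s, if anything falls off the work surface, if the arm or the gripper's body presses on something with over 40 N, if the wrist force passes 120 N, or if a joint passes its speed limit or range.

## Working session

There is one attempt and no reset: what is moved stays moved. The work goes in short steps, Python scripts to look and compute and a shell command to move; the robot and the scene stay as the last step left them, time stands still between calls to the robot, and variables do not carry over. Pictures are saved under pics/ and viewed, at most 11 in all, crops included, and the job is handed in when it is done.

```bash
mkdir -p pics
cat > h.py <<'E'
import numpy as np, cv2
from station import observe, capture, job, manip
def cap(n,f=None):
    c=capture(n)
    if f: cv2.imwrite('pics/'+f,cv2.cvtColor(c['pixels'],cv2.COLOR_RGB2BGR))
    return c
def ray(c,uv):
    uv=np.array(uv,float).reshape(-1,1,2)
    p=cv2.undistortPoints(uv,c['mtx'],np.array([c['k1'],0,0,0,0.]))[:,0]
    d=np.c_[p,np.ones(len(p))]@c['T'][:3,:3].T
    return c['T'][:3,3],d
def onz(c,uv,z):
    o,d=ray(c,uv); return o+d*((z-o[2])/d[:,2])[:,None]
def cloud(c):
    h,w=c['depth'].shape
    uv=np.stack(np.meshgrid(np.arange(w),np.arange(h)),-1).reshape(-1,2)
    o,d=ray(c,uv); return (o+d*c['depth'].reshape(-1,1)).reshape(h,w,3)
E
python3 - <<'E'
from h import *
a=cap('scene','s0.png');b=cap('side','d0.png')
np.savez('c0.npz',s=cloud(a),d=cloud(b))
print(a['T'].round(3),b['T'].round(3),observe()['time'],manip.finger_overhang)
im=np.hstack([cv2.imread('pics/s0.png'),cv2.imread('pics/d0.png')])
E
```

```text
[[-0.801 -0.413  0.433  0.211]
 [-0.598  0.562 -0.572  0.433]
 [-0.007 -0.717 -0.697  0.692]
 [ 0.     0.     0.     1.   ]] [[ 1.000e+00 -1.000e-03 -1.400e-02  6.060e-01]
 [ 1.200e-02 -4.670e-01  8.840e-01 -1.011e+00]
 [-8.000e-03 -8.840e-01 -4.670e-01  6.190e-01]
 [ 0.000e+00  0.000e+00  0.000e+00  1.000e+00]] 0.1 0.008
```

View pics/s0.png

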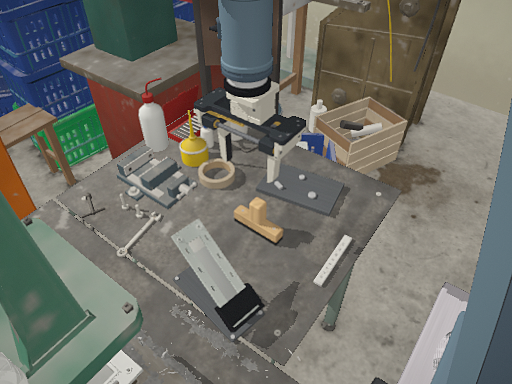

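View pics/d0.png

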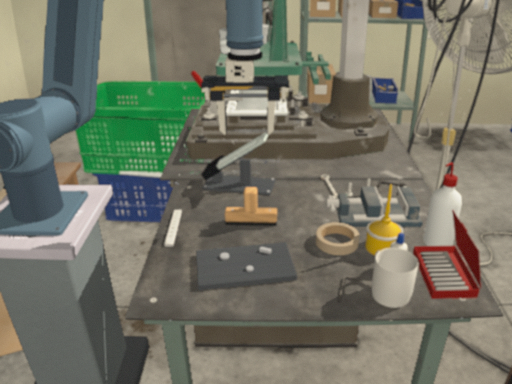

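The side view shows the plate at (245,265) with chips at (224,256), (250,268) and (265,250). The block is at (250,212), the tape roll at (337,238), the rule at (173,228), and the holder at (235,165) with its pocket at low x. The hex key is a thin dark item near (355,285) and the spanner is at (330,185).

```bash
python3 - <<'E'
from h import *
z=np.load('c0.npz')
for n,im in(('s','s0.png'),('d','d0.png')):
    P=z[n]; hsv=cv2.cvtColor(cv2.imread('pics/'+im),cv2.COLOR_BGR2HSV)
    ok=(P[...,0]>.25)&(P[...,0]<.9)&(abs(P[...,1])<.45)
    # block: orange-ish wood
    m=ok&(hsv[...,0]>8)&(hsv[...,0]<22)&(hsv[...,1]>90)&(hsv[...,2]>110)&(P[...,2]<.12)&(P[...,2]>.01)&(abs(P[...,0]-.55)<.2)
    nn,l,st,ce=cv2.connectedComponentsWithStats(m.astype(np.uint8))
    for i in range(1,nn):
        if st[i,4]>60:
            q=P[l==i]; print(n,'wood',st[i],q.min(0).round(3),q.max(0).round(3))
            g=q[q[:,2]>.086]; b=q[(q[:,2]>.032)&(q[:,2]<.039)]
            if len(g)>4: print(' grip top',len(g),g.mean(0).round(4),g.min(0).round(3),g.max(0).round(3))
            if len(b)>9: print(' bar top',cv2.minAreaRect((b[:,:2]*1000).astype(np.float32)))
    # plate: height band
    m=ok&(P[...,2]>.010)&(P[...,2]<.018)&(hsv[...,2]<110)
    m=cv2.morphologyEx(m.astype(np.uint8),cv2.MORPH_OPEN,np.ones((3,3)))
    nn,l,st,ce=cv2.connectedComponentsWithStats(m)
    for i in range(1,nn):
        if st[i,4]>300:
            q=P[l==i]; print(n,'plate?',st[i],cv2.minAreaRect((q[:,:2]*1000).astype(np.float32)),np.median(q[:,2]))
    # raised bright chips
    m=ok&(P[...,1]<-.05)&(P[...,2]>.012)&(P[...,2]<.03)&(hsv[...,2]>130)&(hsv[...,1]<70)
    nn,l,st,ce=cv2.connectedComponentsWithStats(m.astype(np.uint8))
    for i in range(1,nn):
        if st[i,4]>8: q=P[l==i]; print(n,'chip?',st[i],q.mean(0).round(4),q[:,:2].min(0).round(3),q[:,:2].max(0).round(3))
P=z['s'];m=(P[...,1]>.02)&(P[...,2]>.03)&(P[...,2]<.3)&(P[...,0]>.3)&(P[...,0]<.8)&(P[...,1]<.4)
nn,l,st,ce=cv2.connectedComponentsWithStats(m.astype(np.uint8))
for i in range(1,nn):
    if st[i,4]>300: q=P[l==i]; print('hold?',st[i],q.min(0).round(3),q.max(0).round(3))
E
python3 -c "
import cv2
a=cv2.imread('pics/s0.png')[200:350,90:290];cv2.imwrite('pics/s0c.png',cv2.resize(a,None,fx=4,fy=4,interpolation=2))"
```

```text
s wood [234 198  49  45 978] [ 0.494 -0.054  0.01 ] [ 0.617 -0.02   0.094]
 grip top 132 [ 0.5548 -0.0354  0.0897] [ 0.542 -0.052  0.086] [ 0.57  -0.02   0.094]
 bar top ((556.2509155273438, -36.508731842041016), (28.373992919921875, 121.37689208984375), 89.22744750976562)
s plate? [ 258  164   86   49 1941] ((548.2731323242188, -211.89675903320312), (199.72247314453125, 121.84645080566406), 10.160187721252441) 0.012285076567122855
s chip? [243 127   4   6  15] [ 0.8023 -0.3099  0.023 ] [ 0.799 -0.318] [ 0.804 -0.298]
s chip? [231 134   9   5  25] [ 0.8143 -0.2739  0.018 ] [ 0.805 -0.285] [ 0.822 -0.266]
s chip? [207 138   7   7  28] [ 0.8525 -0.2097  0.0214] [ 0.849 -0.223] [ 0.856 -0.202]
s chip? [199 159  35  27 331] [ 0.7495 -0.1118  0.0212] [ 0.707 -0.169] [ 0.802 -0.073]
s chip? [176 171   8   5  18] [ 0.8245 -0.0546  0.0231] [ 0.815 -0.059] [ 0.834 -0.05 ]
s chip? [299 175   6   5  22] [ 0.561  -0.2387  0.0172] [ 0.555 -0.252] [ 0.568 -0.23 ]
s chip? [274 181   9   8  43] [ 0.5939 -0.1765  0.0178] [ 0.58  -0.191] [ 0.61  -0.168]
s chip? [308 191   8   7  41] [ 0.5061 -0.1965  
[... 623 characters left out ...]
91 -0.061] [ 0.899 -0.05 ]
d chip? [331 222   8   2   9] [ 0.7552 -0.0762  0.0241] [ 0.746 -0.079] [ 0.763 -0.074]
d chip? [340 223   8   2   9] [ 0.7753 -0.0807  0.0235] [ 0.767 -0.089] [ 0.783 -0.066]
d chip? [260 246  12   7  60] [ 0.5935 -0.1782  0.02  ] [ 0.582 -0.187] [ 0.606 -0.159]
d chip? [220 252  10   7  54] [ 0.5069 -0.1985  0.019 ] [ 0.496 -0.21 ] [ 0.517 -0.179]
d chip? [246 265   8   6  38] [ 0.5622 -0.2404  0.0188] [ 0.554 -0.248] [ 0.569 -0.223]
d chip? [373 286  40  18 261] [ 0.8325 -0.3371  0.0219] [ 0.801 -0.347] [ 0.874 -0.31 ]
hold? [  22  217  168  167 8532] [0.425 0.306 0.057] [0.693 0.4   0.3  ]
hold? [ 171  218   94  115 4052] [0.414 0.111 0.031] [0.597 0.208 0.156]
```

View pics/s0c.png

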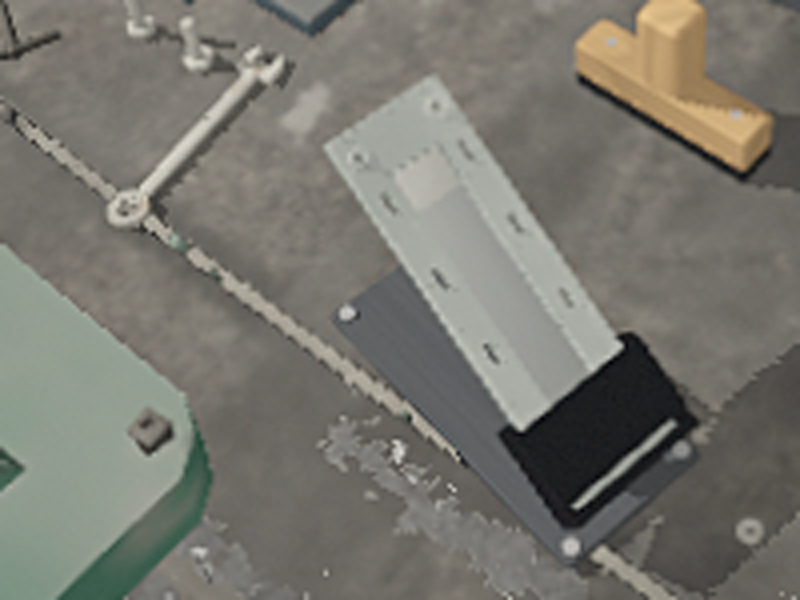

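Run:
```python
from h import *
o=observe();print(np.round(o['eef_rot'],3),o['tool_pos'],o['width'],o['force'])
z=np.load('c0.npz')['s']
c=cap('side');print('edge',onz(c,[[150,318],[250,319],[400,317],[353,285]],0).round(3))
print('plate corners',onz(c,[[199,247],[291,243],[297,275],[196,282]],.014).round(4))
m=(z[...,0]>.41)&(z[...,0]<.62)&(z[...,1]>.09)&(z[...,1]<.23)&(z[...,2]>.03)&(z[...,2]<.18)
hsv=cv2.cvtColor(cv2.imread('pics/s0.png'),cv2.COLOR_BGR2HSV)
m&=hsv[...,2]>130
q=z[m]
for _ in range(4):
    ce=q.mean(0);u,s,v=np.linalg.svd(q-ce,full_matrices=False);r=(q-ce)@v[2];q=q[abs(r)<.004]
n=v[2]*np.sign(v[2][2]);print('n',n.round(3),np.degrees(np.arccos(n[2])),len(q))
y=np.array([-n[0],-n[1],0]);y/=np.linalg.norm(y);y=y*n[2]+np.array([0,0,np.hypot(n[0],n[1])])
x=np.cross(y,n);A=(q-ce)@np.c_[x,y]
r=cv2.minAreaRect((A*1000).astype(np.float32));print(r)
b=cv2.boxPoints(r)/1000;print((ce+b@np.array([x,y])).round(4)); print('yaw',np.degrees(np.arctan2(y[1],y[0])))
```

```text
[[ 0.     1.    -0.002]
 [ 1.    -0.     0.   ]
 [ 0.    -0.002 -1.   ]] [5.49553372e-01 1.08126114e-04 2.25936773e-01] 0.0931727757245267 [-0.67626238  0.18005908 -0.81595713]
edge [[ 0.382 -0.371  0.   ]
 [ 0.567 -0.369  0.   ]
 [ 0.845 -0.367  0.   ]
 [ 0.771 -0.274  0.   ]]
plate corners [[ 0.4474 -0.1622  0.014 ]
 [ 0.6502 -0.1461  0.014 ]
 [ 0.6582 -0.2584  0.014 ]
 [ 0.4571 -0.2816  0.014 ]]
n [-0.573  0.103  0.813] 35.58196434037964 2726
((0.9914684295654297, -20.111923217773438), (63.74137878417969, 200.02024841308594), 0.28361865878105164)
[[0.5961 0.1725 0.1547]
 [0.4358 0.2003 0.0383]
 [0.4248 0.1375 0.0385]
 [0.585  0.1097 0.1549]]
yaw -10.186083601616968
```

```bash
python3 -m crank '[[[0,0,0],[0,0,10],1],[[0,0,0],[0,0,10],1],[[0,0,0],[0,0,10],1],[[0,0,0],[0,0,10],1],[[0,0,0],[0,0,10],1],[[0,0,0],[0,0,10],1],[[0,0,0],[0,0,10],1],[[0,0,0],[0,0,10],1]]'
python3 -m crank '[[[0,0,0],[0,0,10],1],[[7,20,0],[0,0,0],1],[[0,19,0],[0,0,0],1],[[0,0,0],[0,0,0],1]]'
python3 - <<'E'
from h import *
cap('wrist','w1.png')
E
```

```text
time: 1.15
tool_pos: [0.5498, 0.0001, 0.2263]
eef_rot: [[0.986, 0.168, -0.001], [0.168, -0.986, 0.0], [-0.001, -0.0, -1.0]]
force: [0.1, 0.6, -1.1]
width: 0.0931
grip_force: 0.0
time: 1.65
tool_pos: [0.5571, -0.0412, 0.2264]
eef_rot: [[1.0, -0.001, -0.0], [-0.001, -1.0, -0.0], [-0.0, 0.0, -1.0]]
force: [-1.1, -0.1, -0.3]
width: 0.0933
grip_force: 0.0
```

View pics/w1.png

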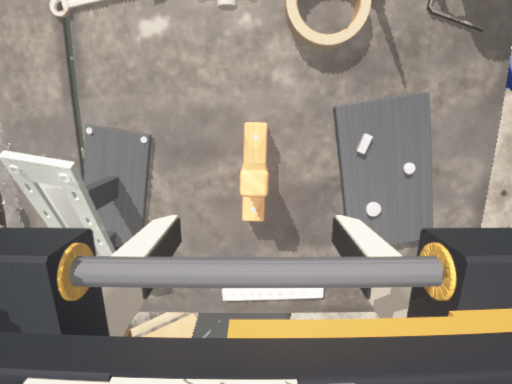

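The wrist view shows the block at (254,170) between the fingers, its grip top at (254,180). The plate runs from (335,107) to (430,237) with chips at (365,144), (409,169) and (373,209). The strip is at lower left.

Run:
```python
from h import *
c=cap('wrist');im=cv2.cvtColor(c['pixels'],cv2.COLOR_RGB2HSV)
m=(im[...,0]>8)&(im[...,0]<25)&(im[...,1]>110)&(im[...,2]>110);m[:100]=0;m[225:]=0;m[:,:220]=0;m[:,290:]=0
v,u=np.nonzero(m);P=cloud(c)[m]
b=P[(P[:,2]>.031)&(P[:,2]<.041)];g=P[P[:,2]>.085]
print('bar',cv2.minAreaRect((b[:,:2]*1000).astype(np.float32)),'grip',g.min(0).round(3),g.max(0).round(3))
m=(im[...,2]>140)&(im[...,1]<60);m[:120]=0;m[225:]=0;m[:,:345]=0;m[:,425:]=0
n,l,s,ce=cv2.connectedComponentsWithStats(m.astype(np.uint8))
for i in range(1,n):
    if s[i,4]>30: print(s[i],onz(c,[ce[i]],.020).round(4))
p=onz(c,[[335,107],[429,94],[433,237]],.014);print(p.round(4),np.degrees(np.arctan2(*(p[1]-p[0])[:2])))
```

```text
bar ((553.7899169921875, -42.68097686767578), (18.164806365966797, 114.05897521972656), 88.1170883178711) grip [ 0.543 -0.053  0.087] [ 0.623 -0.029  0.385]
[357 133  17  21 218] [[ 0.5935 -0.1771  0.02  ]]
[403 162  14  12 136] [[ 0.5621 -0.2388  0.02  ]]
[366 201  17  16 207] [[ 0.507  -0.1968  0.02  ]]
[345 216  22   9 146] [[ 0.4896 -0.1708  0.02  ]]
[[ 0.6368 -0.1384  0.014 ]
 [ 0.6539 -0.2561  0.014 ]
 [ 0.4624 -0.2889  0.014 ]] 171.7275937036665
```

```bash
python3 -m crank '[[[0,0,55],[0,0,0],1],[[0,0,55],[0,0,0],1],[[0,0,40],[0,0,0],1],[[0,0,22],[0,0,0],1],[[0,0,0],[0,0,0],-1],[[0,0,0],[0,0,0],-1],[[0,0,0],[0,0,0],-1],[[0,0,0],[0,0,0],-1]]'
```

```text
time: 2.75
tool_pos: [0.5577, -0.0391, 0.0558]
eef_rot: [[1.0, 0.0, 0.002], [0.0, -1.0, -0.001], [0.002, 0.001, -1.0]]
force: [-0.4, -0.3, 0.1]
width: 0.0573
grip_force: 0.0
```

```bash
python3 -m crank '[[[0,0,0],[0,0,0],-1],[[0,0,0],[0,0,0],-1],[[0,0,0],[0,0,0],-1],[[0,0,-30],[0,0,0],-1],[[0,0,-30],[0,0,0],-1],[[-8,44,0],[0,0,0],-1],[[-8,43,0],[0,0,0],-1],[[0,0,0],[0,0,-9.5],-1]]'
python3 -m crank '[[[0,0,0],[0,0,0],-1],[[0,0,0],[0,0,0],-1]]'
python3 - <<'E'
from h import *
cap('side','d2.png')
E
```

```text
time: 3.75
tool_pos: [0.5403, -0.1288, 0.1142]
eef_rot: [[0.986, 0.165, -0.001], [0.165, -0.986, -0.001], [-0.001, 0.001, -1.0]]
force: [0.8, -0.1, -2.6]
width: 0.03
grip_force: 29.7
time: 4.0
tool_pos: [0.5408, -0.1255, 0.1143]
eef_rot: [[0.987, 0.162, -0.001], [0.162, -0.987, 0.0], [-0.001, -0.001, -1.0]]
force: [0.3, 0.4, -3.2]
width: 0.0298
grip_force: 29.7
```

View pics/d2.png

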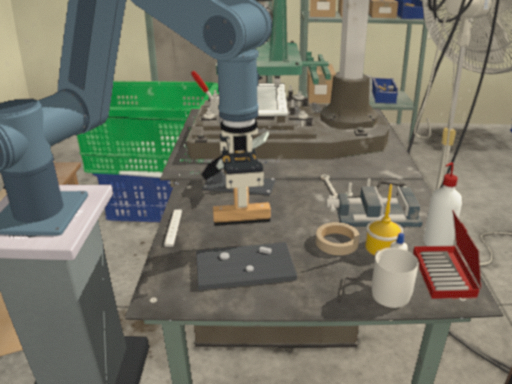

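The block is gripped and level at (242,213), and the three chips still lie on the plate.

```bash
python3 -m crank '[[[0,0,30],[0,0,0],-1],[[0,0,13],[0,0,0],-1],[[0,0,0],[0,0,0],-1],[[0,10,0],[0,0,0],-1],[[0,10,0],[0,0,0],-1]]'
python3 - <<'E'
from h import *
cc=cap('side');P=cloud(cc);h=cv2.cvtColor(cc['pixels'],cv2.COLOR_RGB2HSV)
m=(abs(P[...,0]-.54)<.09)&(P[...,1]>-.19)&(P[...,1]<-.1)&(h[...,0]>8)&(h[...,0]<25)&(h[...,1]>90)&(h[...,2]>100)
q=P[m];print(q.min(0),q.max(0)); b=q[q[:,2]<.056]
print(np.percentile(b[:,2],[2,50,98]), cv2.minAreaRect((b[:,:2]*1000).astype(np.float32)))
E
```

```text
time: 4.68
tool_pos: [0.5452, -0.1468, 0.0726]
eef_rot: [[0.986, 0.165, 0.002], [0.165, -0.986, -0.001], [0.002, 0.001, -1.0]]
force: [0.1, 0.1, -2.2]
width: 0.0299
grip_force: 29.7
[ 4.76213167e-01 -1.83612080e-01 -4.41289453e-04] [ 0.60806207 -0.10475356  0.19374108]
[0.02798855 0.04754099 0.05565696] ((542.8350219726562, -133.42337036132812), (128.75148010253906, 67.13180541992188), 4.284182548522949)
```

```bash
python3 -m crank '[[[0,12,1],[0,0,0],-1],[[0,12,0],[0,0,0],-1],[[0,12,0],[0,0,0],-1],[[0,12,0],[0,0,0],-1],[[0,12,0],[0,0,0],-1],[[0,12,0],[0,0,0],-1],[[0,12,0],[0,0,0],-1],[[0,12,0],[0,0,0],-1]]'
python3 -m crank '[[[0,8,0],[0,0,0],-1],[[0,8,0],[0,0,0],-1],[[0,8,0],[0,0,0],-1],[[0,8,0],[0,0,0],-1],[[0,8,0],[0,0,0],-1],[[0,6,0],[0,0,0],-1],[[0,0,0],[0,0,0],-1],[[0,0,0],[0,0,0],-1]]'
python3 - <<'E'
from h import *
c=cap('side');d=cap('wrist')
im=np.hstack([cv2.resize(c['pixels'][180:330,150:350],None,fx=2,fy=2),cv2.resize(d['pixels'][60:260,180:480],None,fx=1.33,fy=1.5)])
cv2.imwrite('pics/m3.png',im[...,::-1])
E
```

```text
time: 5.72
tool_pos: [0.5603, -0.2411, 0.0706]
eef_rot: [[0.986, 0.165, -0.0], [0.165, -0.986, 0.0], [-0.0, -0.0, -1.0]]
force: [0.1, -0.4, -2.2]
width: 0.0301
grip_force: 29.7
time: 6.72
tool_pos: [0.5673, -0.2853, 0.07]
eef_rot: [[0.986, 0.165, -0.001], [0.165, -0.986, 0.001], [-0.001, -0.001, -1.0]]
force: [-0.1, -0.3, -2.2]
width: 0.0296
grip_force: 29.9
```

View pics/m3.png

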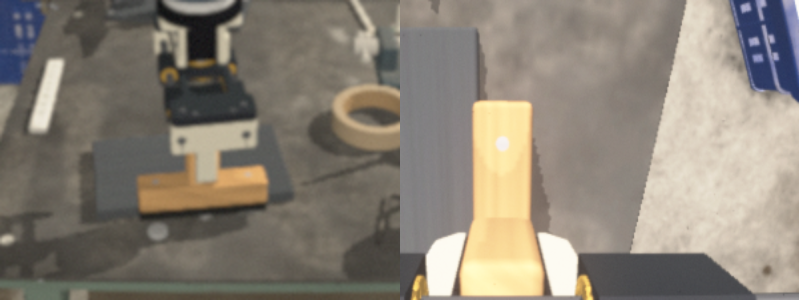

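In the side crop a chip lies on the bench in front of the block at (157,230), with another just visible at (207,217). I'll lift the block, carry it back and look again.

```bash
python3 -m crank '[[[0,0,-30],[0,0,0],-1],[[0,0,-30],[0,0,0],-1],[[6,-49,0],[0,0,0],-1],[[6,-49,0],[0,0,0],-1],[[6,-49,0],[0,0,0],-1],[[6,-49,0],[0,0,0],-1],[[6,-47,0],[0,0,0],-1],[[0,0,0],[0,0,0],-1]]'
python3 - <<'E'
from h import *
c=cap('side');d=cap('wrist')
im=np.hstack([cv2.resize(c['pixels'][180:330,150:350],None,fx=2,fy=2),cv2.resize(d['pixels'][60:260,180:480],None,fx=1.33,fy=1.5)])
cv2.imwrite('pics/m4.png',im[...,::-1])
P=cloud(c);h=cv2.cvtColor(c['pixels'],cv2.COLOR_RGB2HSV)
m=(abs(P[...,0]-.55)<.12)&(P[...,1]<-.13)&(P[...,1]>-.36)&(h[...,2]>140)&(P[...,2]<.04)
n,l,s,ce=cv2.connectedComponentsWithStats(m.astype(np.uint8))
for i in range(1,n):
    if s[i,4]>8: print(s[i],np.median(P[l==i],0).round(4),P[l==i][:,2].max())
E
```

```text
time: 7.82
tool_pos: [0.5563, -0.0374, 0.1306]
eef_rot: [[0.986, 0.17, -0.001], [0.17, -0.986, 0.001], [-0.001, -0.001, -1.0]]
force: [0.8, -1.0, -3.0]
width: 0.0296
grip_force: 29.9
[269 280  12   6  58] [ 0.6138 -0.2753  0.0081] 0.01137405733230612
[250 282   6   6  27] [ 0.5698 -0.2853  0.0105] 0.015294303263867493
[224 291  10   8  67] [ 0.5241 -0.3099  0.0059] 0.008789036654289206
```

View pics/m4.png

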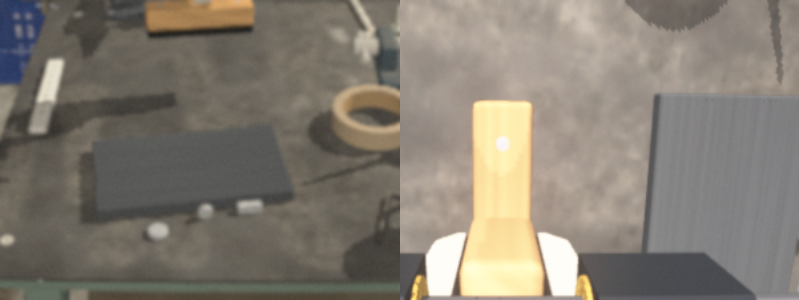

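All three chips are on the bench in front of the plate, at (157,231), (205,211) and (249,207) in the crop, and the plate is bare. Next I set the block down.

```bash
python3 -m crank '[[[0,0,40],[0,0,0],-1],[[0,0,25],[0,0,0],-1],[[0,0,6],[0,0,0],-1],[[0,0,3],[0,0,0],-1],[[0,0,0],[0,0,0],-1]]'
```

```text
time: 8.55
tool_pos: [0.558, -0.0418, 0.0575]
eef_rot: [[0.986, 0.164, 0.002], [0.164, -0.986, -0.0], [0.001, 0.001, -1.0]]
force: [0.6, 0.0, -1.5]
width: 0.0298
grip_force: 29.9
```

```bash
python3 -m crank '[[[0,0,0.5],[0,0,0],-1],[[0,0,1],[0,0,0],-1],[[0,0,0],[0,0,0],-1]]'
```

```text
time: 8.93
tool_pos: [0.5576, -0.0412, 0.0557]
eef_rot: [[0.986, 0.165, 0.001], [0.165, -0.986, -0.0], [0.001, 0.001, -1.0]]
force: [-0.4, -0.0, -0.6]
width: 0.0298
grip_force: 29.9
```

```bash
python3 -m crank '[[[0,0,0.5],[0,0,0],-1],[[0,0,0],[0,0,0],1],[[0,0,0],[0,0,0],1],[[0,0,0],[0,0,0],1],[[0,0,0],[0,0,0],1],[[0,0,0],[0,0,0],1],[[0,0,-30],[0,0,0],1],[[0,0,-60],[0,0,0],1]]'
python3 -m crank '[[[0,-62,-60],[0,0,9.5],1],[[0,-40,-40],[0,0,0],1],[[0,0,0],[0,0,5],1],[[0,0,0],[0,0,5],1],[[0,0,0],[0,0,0],1]]'
python3 - <<'E'
from h import *
c=cap('wrist','w5.png');np.save('w5.npy',cloud(c));print(observe()['q'])
s=cap('side');P=cloud(s);h=cv2.cvtColor(s['pixels'],cv2.COLOR_RGB2HSV)
m=(abs(P[...,0]-.556)<.09)&(abs(P[...,1]+.04)<.05)&(h[...,0]>8)&(h[...,0]<22)&(h[...,1]>90)&(h[...,2]>100)
print(P[m].min(0),P[m].max(0))
E
```

```text
time: 9.93
tool_pos: [0.5552, -0.0407, 0.1431]
eef_rot: [[0.986, 0.165, -0.006], [0.165, -0.986, 0.002], [-0.006, -0.003, -1.0]]
force: [1.3, -0.7, 0.8]
width: 0.0919
grip_force: 0.0
time: 10.55
tool_pos: [0.5497, 0.0433, 0.2282]
eef_rot: [[0.985, -0.173, 0.0], [-0.173, -0.985, -0.0], [0.0, 0.0, -1.0]]
force: [-0.3, 0.7, 0.4]
width: 0.0931
grip_force: 0.0
[-7.09787602e+00  1.49160588e+01  8.76249775e+01  1.37535961e-03
  7.74758053e+01  9.27959382e+01]
[ 0.49382975 -0.06740071  0.0006576 ] [ 0.61796498 -0.02024147  0.34676389]
```

View pics/w5.png

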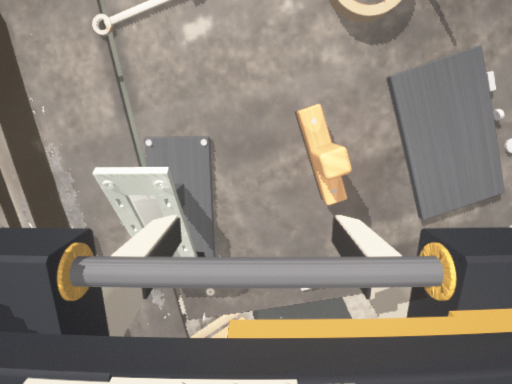

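The block stands upright at (325,155), the plate is bare, and the chips lie beyond it. The strip's upper end shows corners at (94,169) and (175,167).

Run:
```python
from h import *
c=cap('wrist');p=onz(c,[[94,169],[175,167]],.155);print(p.round(4),p.mean(0),np.linalg.norm(p[1]-p[0]))
P=cloud(c);print(P[172:184:4,120:150:10].round(3))
for uv in [(205,143),(150,143)]: print('base corner', onz(c,[uv],.012))
th=np.radians(35);ya=np.radians(-10)
y=np.array([np.cos(th)*np.cos(ya),np.cos(th)*np.sin(ya),np.sin(th)]);n=np.array([-np.sin(th)*np.cos(ya),-np.sin(th)*np.sin(ya),np.cos(th)])
top=(p.mean(0)+[.5906,.1411,.1548])/2
g=top-.092*y-.004*n
print('top',top,'grasp',g,'tcp',g-.011*n,'pre tcp',g-.011*n+.08*n, 'y',y,'n',n)
```

```text
[[0.5986 0.1696 0.155 ]
 [0.5884 0.103  0.155 ]] [0.59352647 0.13632376 0.155     ] 0.06736227657089795
[[[0.592 0.149 0.154]
  [0.591 0.141 0.154]
  [0.589 0.133 0.155]]

 [[0.589 0.15  0.154]
  [0.587 0.143 0.153]
  [0.586 0.134 0.153]]

 [[0.586 0.152 0.152]
  [0.584 0.145 0.149]
  [0.582 0.137 0.149]]]
base corner [[0.59564864 0.10147704 0.012     ]]
base corner [[0.6082155  0.17160359 0.012     ]]
top [0.59206324 0.13871188 0.1549    ] grasp [0.52010562 0.15139995 0.09885436] tcp [0.52631911 0.15030434 0.08984369] pre tcp [0.4811301  0.15827238 0.15537585] y [ 0.80670728 -0.14224426  0.57357644] n [-0.56486252  0.0996005   0.81915204]
```

```bash
python3 -m crank '[[[0,0,0],[0,8.75,0],1],[[0,0,0],[0,8.75,0],1],[[0,0,0],[0,8.75,0],1],[[0,0,0],[0,8.75,0],1],[[-38,-34,3],[0,0,0],1],[[-38,-34,3],[0,0,0],1],[[-38,-33,3],[0,0,0],1],[[0,0,0],[0,0,0],1]]'
python3 -m crank '[[[0,0,0],[0,0,0],1]]'
python3 - <<'E'
from h import *
print(observe()['q'])
c=cap('wrist');s=cap('side')
im=np.hstack([c['pixels'][:,:400],s['pixels'][60:260,130:330].repeat(2,0).repeat(2,1)[:384]])
cv2.imwrite('pics/m6.png',im[...,::-1])
E
```

```text
time: 11.7
tool_pos: [0.4811, 0.1545, 0.1562]
eef_rot: [[0.81, -0.169, 0.561], [-0.137, -0.986, -0.099], [0.57, 0.003, -0.822]]
force: [0.6, 0.8, 1.5]
width: 0.0932
grip_force: 0.0
time: 11.82
tool_pos: [0.4843, 0.1529, 0.1588]
eef_rot: [[0.807, -0.173, 0.564], [-0.141, -0.985, -0.1], [0.573, 0.001, -0.819]]
force: [-0.1, 0.7, 0.0]
width: 0.0928
grip_force: 0.0
[ 14.75790645   1.63345181 125.10285065 -34.85018298  24.8991849
 142.90906972]
```

View pics/m6.png

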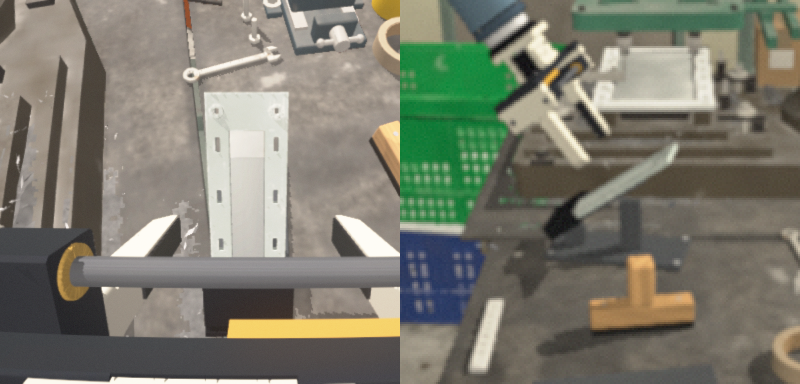

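The strip lies straight ahead between the fingers: edges at about u=205 and u=289, top edge at v=93. It sits slightly left of the jaw centre.

Run:
```python
from h import *
c=cap('wrist');o=observe();R=np.array(o['eef_rot']);t=np.array(o['tool_pos'])
P=cloud(c);q=(P-t)@R
for v in (98,120,200,240):
    row=q[v,195:300];m=(row[:,2]>.03)&(row[:,2]<.11);print(v,row[m][[0,-1]].round(4),m.sum(), np.median(row[m],0).round(4))
col=q[85:110,247];print(col[::2].round(4))
print(t)
```

```text
98 [[ 0.0809 -0.0395  0.0638]
 [ 0.0809  0.0218  0.0646]] 84 [ 0.0808 -0.0089  0.0638]
120 [[ 0.065  -0.0394  0.0645]
 [ 0.065   0.022   0.0635]] 83 [ 0.065  -0.0086  0.0637]
200 [[ 0.0028 -0.0386  0.0638]
 [ 0.0026  0.0229  0.0648]] 70 [ 0.0026 -0.0088  0.0649]
240 [[-0.0314 -0.0382  0.0633]
 [-0.0313  0.0228  0.0633]] 67 [-0.0326 -0.0078  0.0662]
[[ 0.1123 -0.0131  0.2728]
 [ 0.1094 -0.013   0.2708]
 [ 0.1065 -0.013   0.2685]
 [ 0.1036 -0.013   0.2666]
 [ 0.1008 -0.0129  0.2653]
 [ 0.0829 -0.007   0.0636]
 [ 0.0815 -0.007   0.0632]
 [ 0.0801 -0.007   0.0637]
 [ 0.0787 -0.0071  0.0648]
 [ 0.0773 -0.0071  0.0642]
 [ 0.0758 -0.0071  0.0641]
 [ 0.0744 -0.007   0.0631]
 [ 0.0729 -0.0071  0.0634]]
[0.48482957 0.15190811 0.15931374]
```

```bash
python3 -m crank '[[[-9,-8,0],[0,0,0],1],[[0,0,20],[0,0,0],1],[[0,0,20],[0,0,0],1],[[0,0,20],[0,0,0],1],[[0,0,0],[0,0,0],1],[[0,0,0],[0,0,0],1]]'
python3 -c "
from h import *
o=observe();print(o['q'])"
```

```text
time: 12.72
tool_pos: [0.5119, 0.1553, 0.1046]
eef_rot: [[0.807, -0.176, 0.564], [-0.144, -0.984, -0.101], [0.573, 0.001, -0.819]]
force: [-0.6, -0.1, -0.2]
width: 0.0934
grip_force: 0.0
[ 14.05110454  10.25929829 125.91004106 -51.01412602  17.61081144
 159.8459922 ]
```

```bash
python3 -m crank '[[[0,0,0],[0,-5,0],1],[[0,0,0],[0,-5,0],1],[[15,0,0],[0,0,0],1],[[0,0,17],[0,0,0],1],[[0,0,0],[0,0,0],1],[[0,0,0],[0,0,0],1]]'
python3 - <<'E'
from h import *
o=observe();print(o['q']);s=cap('side');sc=cap('scene')
im=np.hstack([s['pixels'][80:230,130:330].repeat(2,0).repeat(2,1),sc['pixels'][200:350,120:320].repeat(2,0).repeat(2,1)])
cv2.imwrite('pics/m7.png',im[...,::-1])
E
```

```text
time: 13.48
tool_pos: [0.5323, 0.1498, 0.0961]
eef_rot: [[0.881, -0.179, 0.437], [-0.158, -0.984, -0.085], [0.445, 0.006, -0.895]]
force: [-0.7, -0.1, 0.1]
width: 0.0926
grip_force: 0.0
[ 10.21929341  12.95669711 118.10102277 -21.8374985   25.68210033
 128.2556837 ]
```

View pics/m7.png

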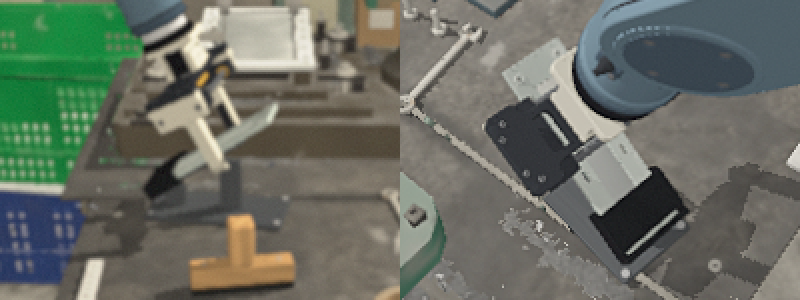

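The fingers straddle the strip's free edges, clear of the spine and pocket. I'll close them and then check.

```bash
python3 -m crank '[[[0,0,0],[0,0,0],-1],[[0,0,0],[0,0,0],-1],[[0,0,0],[0,0,0],-1],[[0,0,0],[0,0,0],-1],[[0,0,0],[0,0,0],-1],[[0,0,0],[0,0,0],-1]]'
```

```text
time: 14.32
tool_pos: [0.5328, 0.1498, 0.0956]
eef_rot: [[0.881, -0.179, 0.437], [-0.158, -0.984, -0.085], [0.446, 0.006, -0.895]]
force: [1.0, 1.0, 0.8]
width: 0.0615
grip_force: 30.0
```

```bash
python3 -m crank '[[[5,0,-0.8],[0,0,0],-1],[[10,0,-1.6],[0,0,0],-1],[[0,0,0],[0,0,0],-1]]'
```

```text
time: 14.7
tool_pos: [0.5465, 0.1474, 0.1054]
eef_rot: [[0.88, -0.18, 0.439], [-0.158, -0.984, -0.085], [0.447, 0.005, -0.894]]
force: [0.8, -0.6, -0.0]
width: 0.0614
grip_force: 30.0
```

```bash
python3 -m crank '[[[16,0,-2.6],[0,0,0],-1],[[16,0,-2.6],[0,0,0],-1],[[16,0,-2.6],[0,0,0],-1],[[16,0,-2.6],[0,0,0],-1],[[16,0,-2.6],[0,0,0],-1],[[0,0,0],[0,0,0],-1],[[0,0,0],[0,0,0],-1]]'
python3 - <<'E'
from h import *
print(observe()['q']);c=cap('wrist','w8.png')
o=observe();R=np.array(o['eef_rot']);t=np.array(o['tool_pos']);q=(cloud(c)-t)@R
for v in (40,60,80,100,130,160,190):
    row=q[v,150:360];m=(row[:,2]>-.06)&(row[:,2]<.06);print(v,m.sum(),row[m][[0,-1]].round(4) if m.sum() else '')
E
```

```text
time: 15.58
tool_pos: [0.609, 0.1359, 0.151]
eef_rot: [[0.882, -0.179, 0.436], [-0.158, -0.984, -0.085], [0.444, 0.007, -0.896]]
force: [-0.2, 0.5, -1.3]
width: 0.0612
grip_force: 30.0
[  6.91883844  14.31870057 106.01012654 -13.77572627  35.21492894
 116.72593602]
40 0 
60 0 
80 0 
100 142 [[ 0.0743 -0.0301 -0.0276]
 [ 0.0744  0.0314 -0.0269]]
130 137 [[ 0.0614 -0.0304 -0.0252]
 [ 0.0614  0.0312 -0.0248]]
160 131 [[ 0.0474 -0.0302 -0.0233]
 [ 0.0474  0.0309 -0.0232]]
190 126 [[ 0.0325 -0.0303 -0.0216]
 [ 0.0324  0.0306 -0.0213]]
```

```bash
python3 -m crank '[[[0,0,-15],[0,0,0],-1],[[0,0,-30],[0,0,0],-1],[[0,0,-45],[0,0,0],-1],[[0,0,0],[0,-8.7,0],-1],[[0,0,0],[0,-8.7,0],-1],[[0,0,0],[0,-8.7,0],-1],[[0,0,0],[0,-8.7,0],-1],[[0,0,0],[0,0,0],-1]]'
python3 - <<'E'
from h import *
c=cap('wrist')
o=observe();R=np.array(o['eef_rot']);t=np.array(o['tool_pos']);W=cloud(c);q=(W-t)@R
pts=[]
for v in range(85,200,3):
    for u in range(150,360):
        if -.06<q[v,u,2]<.02: pts.append(W[v,u])
pts=np.array(pts);ce=pts.mean(0);n=np.linalg.svd(pts-ce,full_matrices=False)[2][2];n*=np.sign(n[2]);print('normal',n,'top end tool x',((pts-t)@R)[:,0].max(),pts.min(0),pts.max(0))
E
```

```text
time: 16.62
tool_pos: [0.5716, 0.143, 0.2307]
eef_rot: [[0.973, -0.18, -0.146], [-0.179, -0.984, 0.02], [-0.147, 0.007, -0.989]]
force: [1.2, -0.4, -1.0]
width: 0.0617
grip_force: 30.0
normal [-0.05439786  0.00469986  0.99850828] top end tool x 0.08035028911754075 [0.59473889 0.09744269 0.23926933] [0.65789649 0.16776309 0.24966219]
```

```bash
python3 -m crank '[[[0,0,0],[0,-2,0],-1],[[0,0,0],[-1.8,0.1,-9.7],-1],[[0,0,0],[-1.8,0.1,-9.7],-1],[[0,0,0],[0,0,0],-1],[[0,0,0],[0,0,0],-1]]'
python3 - <<'E'
from h import *
o=observe();R=np.array(o['eef_rot']);t=np.array(o['tool_pos'])
print(o['q'],((np.array([.5677,-.2107,t[2]])-t)@R*1000).round(1),(np.array([0,0,.107-t[2]])@R*1000).round(1))
E
```

```text
time: 17.3
tool_pos: [0.5697, 0.1441, 0.2331]
eef_rot: [[0.972, 0.161, -0.173], [0.157, -0.987, -0.036], [-0.177, 0.008, -0.984]]
force: [0.9, 0.4, -0.4]
width: 0.0615
grip_force: 30.0
[ 4.1546361  25.25995424 72.71554574 -1.34239463 92.11230962 84.99540177] [-57.7 349.8  13.1] [ 22.3  -1.  124.1]
```

```bash
python3 -m crank '[[[-4,25,1],[0,0,0],-1],[[-8,50,2],[0,0,0],-1],[[-8,50,2],[0,0,0],-1],[[-8,50,2],[0,0,0],-1],[[-8,50,2],[0,0,0],-1],[[-8,50,2],[0,0,0],-1],[[-8,50,2],[0,0,0],-1],[[-4,25,1],[0,0,0],-1]]'
python3 -m crank '[[[0,0,0],[0,0,0],-1],[[5.5,0,31],[0,0,0],-1],[[5.5,0,31],[0,0,0],-1],[[5.5,0,31],[0,0,0],-1],[[5.5,0,31],[0,0,0],-1],[[0,0,0],[0,0,0],-1],[[0,0,0],[0,0,0],-1]]'
python3 - <<'E'
from h import *
s=cap('side');sc=cap('scene');c=cap('wrist')
im=np.hstack([s['pixels'][150:330,130:330].repeat(2,0).repeat(2,1),sc['pixels'][90:270,190:390].repeat(2,0).repeat(2,1)])
cv2.imwrite('pics/m9.png',im[...,::-1])
o=observe();R=np.array(o['eef_rot']);t=np.array(o['tool_pos']);W=cloud(c);q=(W-t)@R
m=(q[...,2]>-.06)&(q[...,2]<.02)&(abs(q[...,1])<.036)&(q[...,0]>.03)&(q[...,0]<.1)
P=W[m];n=np.linalg.svd(P-P.mean(0),full_matrices=False)[2][2]
e=P[q[m][:,0]>np.percentile(q[m][:,0],97)];print('n',n,'tilt',np.degrees(np.arccos(abs(n[2]))),'end',e.mean(0),'zmed',np.median(P[:,2]))
x=R[:2,0]/np.linalg.norm(R[:2,0]);end=e.mean(0)[:2];cen=end-.1*x
print('yaw',np.degrees(np.arctan2(x[1],x[0])),'centre',cen,'off',cen-[.5496,-.2137])
E
```

```text
time: 18.3
tool_pos: [0.5701, -0.2137, 0.231]
eef_rot: [[0.972, 0.159, -0.175], [0.155, -0.987, -0.036], [-0.178, 0.008, -0.984]]
force: [-0.9, -0.9, -1.4]
width: 0.0613
grip_force: 30.0
time: 19.18
tool_pos: [0.5712, -0.2113, 0.1064]
eef_rot: [[0.971, 0.164, -0.174], [0.16, -0.986, -0.037], [-0.177, 0.008, -0.984]]
force: [0.7, 0.2, -0.3]
width: 0.0616
grip_force: 30.0
n [-0.02438218 -0.00502519  0.99969008] tilt 1.426505301924773 end [ 0.65240419 -0.19695542  0.11950741] zmed 0.12092179077845103
yaw 9.32477340096329 centre [ 0.55372561 -0.21315847] off [0.00412561 0.00054153]
```

View pics/m9.png

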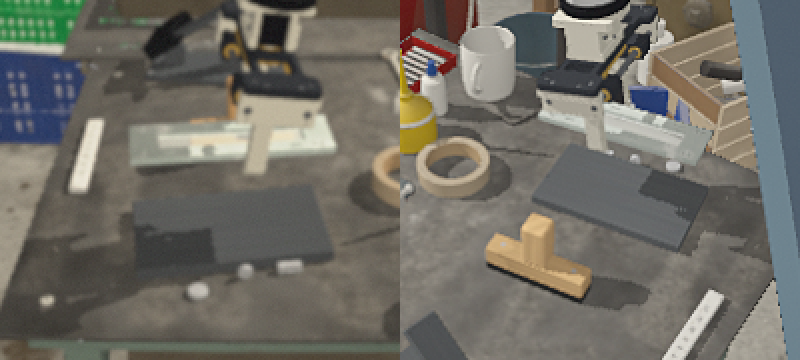

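The strip is held level (tilt 1.4°) over the plate, about 4 mm from centre and about 10 cm up. The chips are on the bench and the block stands upright at (540,265).

```bash
python3 -m crank '[[[0,0,0],[0,0,0],-1],[[0,0,0],[0,0,0],-1],[[0,0,0],[0,0,0],-1],[[0,0,0],[0,0,0],-1]]'
python3 -c "
from station import job
print(job.sign_off())"
```

```text
time: 19.82
tool_pos: [0.5703, -0.2121, 0.105]
eef_rot: [[0.971, 0.163, -0.175], [0.159, -0.987, -0.036], [-0.179, 0.007, -0.984]]
force: [0.4, -0.4, -0.8]
width: 0.0614
grip_force: 30.0
the job is handed in; nothing more can be done
None
```

I handed the job in at about 20 s: the chips are off the plate, the block stands upright clear of the plate, and the strip is held level about 10 cm above the plate's centre, though sign-off returned no verdict.

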